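# Bring the hanging dip basket to rest over the tub

### The job

Draw the carriage of the overhead dip rail along by its upright rubber grip so that the hanging wire basket of freshly painted cups comes off the loading shelf, take it over the open dip tub and steady it, so that for at least three seconds it hangs still and centred lengthwise over the tub and could be lowered straight in; then let go of the grip and leave it hanging still there. The paint is wet, so touch neither the basket and cups nor the rods they hang on, never let the basket swing wildly (rods 20 degrees or more off upright), and once it is off the shelf do not let it knock back against the shelf's edge. Leave the loose ware on the table where it is.

Things in the scene. Friction and masses are not known exactly. Their poses are not given: they have to be found in the camera images.
- frame: fixed dip-rail frame: two grey posts 1060 mm apart carry an aluminium rail 670 mm above the table. Origin: on the table midway between the posts; its y axis runs along the rail (towards the left post), its x axis points away from the robot. The frame's place and yaw differ each time. The basket's hanger rods have their upper pivots on the carriage, 600 mm above the table
- carriage (a joint): place of the carriage on the rail, m: 0 at the rail's middle (frame y = 0), growing along the frame's +y; hard stops at -0.36 and +0.34. It runs straight along frame y, weighs about 1.0 kg without its load and has a drag of about 2 N, so it stays where it is let go of
- grip (a point): middle of the carriage's upright rubber grip, a vertical cylinder 28 mm thick, 200 to 285 mm above the table. The point is 255 mm up, 235 mm from the rail towards the robot (frame x -0.235), at the carriage's frame y. A 14 mm steel bar joins its foot: from there 125 mm away from the robot at 205 mm height, then straight up to the carriage. Take it from above, fingers closing along frame y
- basket: level steel wire basket with four painted cups, 160 mm along frame y, 150 along frame x, 65 high; 0.8 kg (0.6 to 1.05). Origin: middle of its underside; axes parallel to the frame's. Hung on four parallel rods, 400 mm between pivots, it swings along the rail only, as a point pendulum (period 1.27 s), hardly damped (fades to a third in 45 to 70 s). Plumb: under the carriage, underside 135 mm up
- shelf: fixed plywood loading shelf, top 141.5 mm up (6.5 mm above the underside of the plumb basket). Origin and axes as the frame's; it reaches from its free edge at frame y 0.17 to the left post. The basket starts on it, 72 mm to +y of the carriage (rods lean 0.18 rad); drawn to -y it slides behind the carriage until its rear edge passes the shelf's edge (carriage near 0.02), drops off and swings
- tub: fixed open empty white plastic tub under the rail, right of the shelf; 200 mm along frame y, 210 mm along frame x, 112 mm high, walls 5 mm (15 mm of room at each end of the basket). Origin: middle of its underside, on the table, under the rail; axes parallel to the frame's. Its place along the rail differs (frame y -0.28 to -0.13)
- wheel: bystander: round cast-iron banding wheel (turntable), 200 mm wide, 78 mm high. Origin: middle of its underside
- plate: bystander: flat bisque plate, 236 mm wide, 18 mm high. Origin: middle of its underside
- bowl_a: bystander: bisque bowl, 104 mm wide, 48 mm high. Origin: middle of its underside
- cup_a: bystander: loose bisque cup on the table, 72 mm wide, 55 mm high. Origin: middle of its underside
- cup_b: bystander: another such loose cup. Origin: middle of its underside
- cup_c: bystander: a third such loose cup. Origin: middle of its underside
- jar: bystander: screw-lid jar, 64 mm wide, 85 mm high. Origin: middle of its underside

How it is judged (in metres and radians):
On the way, in this order (a step that is already met when the one before it is completed fails the run):
1. the basket is off the loading shelf (y of basket in the frame of frame below 0.08 m), for 0.2 s.
2. the basket hangs still, centred lengthwise over the tub, for 3 s (y of basket in the frame of tub between -0.015 and 0.015 m), for 3 s.
At the end, for the whole second after the job is handed in: the grip is let go; carriage at rest; the basket hangs within 15 mm of the tub's middle along the rail, slower than 0.06 m/s (all of step 2 and linear speed of basket below 0.06 m/s and velocity of joint carriage between -0.02 and 0.02 m/s); the robot touches nothing.
It fails at once if the robot touches the basket, the cups or the hanger rods (contact force between any of the arm, the fingers and basket above 0.5 N or contact force between any of the arm, the fingers and hanger above 0.5 N or contact force between any of the arm, the fingers and hanger_b above 0.5 N).
It fails at once if the basket swings wildly (rods 20 degrees off upright) (y of basket in the frame of grip above 0.137 m or y of basket in the frame of grip below -0.137 m).
It fails at once if the basket, once off, knocks back against the shelf's edge (y of basket in the frame of shelf above 0.087 m and y of basket in the frame of grip below 0.055 m).
It fails at once if loose ware on the table is shifted by 30 mm (distance of any of wheel, plate, bowl_a, cup_a, cup_b, cup_c, jar from where it was at the start of the episode above 0.03 m).
It also fails if it takes over 51 s, if anything falls off the work surface, if the arm or the gripper's body presses on something with over 40 N, if the wrist force passes 120 N, or if a joint passes its speed limit or range.

### The arm

A 7-joint arm with a two-finger parallel gripper is mounted at the origin on the work surface. World frame = base frame: x ahead of the robot, y to its left, z up, the work surface at z = 0. Lengths are in m, angles in degrees, forces in N, time in s.
With the tool pointing down it reaches from about 0.375 to 0.925 m from the base axis. Payload 3.1 kg.
Tool frame: the origin (TCP) lies at the centre of the arm's flange, where the gripper is bolted on; the fingertips stand 173 mm ahead of it and the grasp point (between the pads) lies 155 mm ahead of it; z points along the fingers, y is the line along which they close (so a half turn about z gives the same grasp; the last joint's range is limited). The gripper opens to 85 mm and grips with 20 to 120 N. Pads are 22 mm wide; open, the fingers measure 114 mm over their backs; the gripper's body (76 mm by 85 mm) begins 54 mm behind the grasp point. The pads swing forward as they close: fully open they stand 13 mm farther back than shut.
Start: joints at [64.985, 21.939, 2.515, 91.553, -1.026, 66.532, -2.859], TCP at [0.216, -0.613, 0.405] pointing down, gripper open.
Joint ranges: [-149.38, 149.38], [-23.57, 123.04], [-84.95, 90], [0, 143.3], [-89.99, 269.99], [3.08, 112.72], [-163.45, 163.45]. Speed limits (degrees/s): [159.86, 159.86, 180, 180, 180, 180, 180].

### API

Orientations are given as a 3x3 rotation matrix whose columns are the frame's x, y, z axes.
In Python, from rig import observe, get_image, hand_in gives the robot as it stands. The module is installed in compiled form; this text tells all that it offers.
- The arm moves only by the tool send_rows, never from a script. Its argument "rows" is text: rows parted by semicolons, each of 6 numbers parted by spaces: the shift along the world's x, y, z in cm, then the turn, a rotation vector about the world's x, y, z in rad. In form: x y z ax ay az; .... A call has 1 to 8 rows; each row shifts and turns the commanded pose from where the row before left it; what a row does not reach is not made up. A row lasts 1/12 s, in which the tool goes at most 41.7 mm and 7.16 degrees, less where a joint would pass 70% of its speed; a pose out of reach is approached as far as the arm can. A call with a gripper value outside its range is refused whole. "grip" is the opening, from -1 (shut) to 1 (fully open), set as the call begins (left out, the last holds). The fingers move at their own pace and stop on an object; the grip force is fixed at half the most. Time passes only in rows, so rows that do not move let the fingers close. It gives the time, the measured TCP pose, the force, the opening and the grip force at its end, in the units of the state.
- observe(): the state, without advancing time (a new reading comes with each control period).
- get_image(name): name is "scene" or "top" or "wrist"; returns a dict with "pixels" (400x640x3 uint8, blue, green, red), "fovy" (degrees; the focal length in pixels is half the picture's height over the tangent of half this angle, whatever the lens; pixels are square), "cx", "cy" (the principal point, pixels), "R" (3x3) and "t" (3): a world point X has camera coordinates R X + t. Camera axes: x right, y down, z forward; pixel columns grow to the right and rows downward; lengths in m; the calibration is good to about 2 mm. The wrist camera is an equidistant fisheye: a pixel r from the principal point sees the ray r / f radians off the axis. A picture is of the moment at which its call begins. There is no depth.
- hand_in(): hands the job in; it is judged then, once.
The state is a dict: "t": time; "q": joint angles; "qvel": joint speeds; "joint_efforts": joint torques, N m; "tool_pos": TCP position; "orientation": TCP orientation; "contact_force": force on the tool from outside, world axes, zero at the start; "ft_torque": the same for the moment, N m; "gripper_width": finger opening in m; "grip_force": force on a finger pad.
Only numpy, scipy, OpenCV 4.12 (cv2) and the standard library are available. Lean on these libraries where they do the work, as an engineer would, in place of code of your own. Each camera call takes 0.05 s, during which the arm holds its last target. There are 200 camera calls.

## Working session

There is one attempt and no reset: what is moved stays moved. The work goes in short steps, Python scripts to look and compute and a tool call to move; the robot and the scene stay as the last step left them, time stands still between calls to the robot, and variables do not carry over. Pictures are saved under pics/ and viewed, at most 10 in all, crops included, and the job is handed in when it is done.

Besides the shell and the picture viewer there is one more tool, called after "Emit:" as name(argument=value, ...), one argument or row to a line, values as JSON. send_rows: Moves the arm, as the interface text tells. Its arguments: {"type":"object","properties":{"rows":{"type":"string"},"grip":{"type":"number"}},"required":["rows"]}

```bash
mkdir -p pics; cat > h.py <<'E'
import numpy as np,cv2,json
from rig import observe,get_image,hand_in
def snap(n,tag):
    im=get_image(n); cv2.imwrite(f'pics/{tag}.png',im['pixels'])
    np.savez(f'pics/{tag}.npz',**{k:np.array(v) for k,v in im.items()}); return im
def load(tag): return dict(np.load(f'pics/{tag}.npz'))
def ray(im,u,v):
    f=200/np.tan(np.radians(float(im['fovy']))/2)
    R=im['R'];o=-R.T@im['t'];d=R.T@np.array([(u-im['cx'])/f,(v-im['cy'])/f,1.]);return o,d/np.linalg.norm(d)
def onz(im,u,v,z):
    o,d=ray(im,u,v);return o+d*(z-o[2])/d[2]
def proj(im,X):
    f=200/np.tan(np.radians(float(im['fovy']))/2);c=im['R']@np.array(X)+im['t'];return np.array([im['cx']+f*c[0]/c[2],im['cy']+f*c[1]/c[2]])
def tri(rs):
    A=np.zeros((3,3));b=np.zeros(3)
    for o,d in rs:
        P=np.eye(3)-np.outer(d,d);A+=P;b+=P@o
    X=np.linalg.solve(A,b);return X,[np.linalg.norm((np.eye(3)-np.outer(d,d))@(X-o)) for o,d in rs]
E
python3 - <<'E'
from h import *
for n in('scene','top'):
    im=snap(n,n+'0');print(n,im['fovy'],im['cx'],im['cy'],(-im['R'].T@im['t']).round(3),im['R'].round(3).tolist())
s=observe();print({k:np.round(v,4).tolist() for k,v in s.items()})
E
```

```text
scene 53.206982448217516 314.85278575725755 203.31982624788895 [ 0.111 -0.241  1.045] [[0.528, -0.849, 0.011], [-0.743, -0.468, -0.479], [0.411, 0.245, -0.878]]
top 47.70786277038124 320.20301541706925 203.57349163360058 [0.411 0.017 1.329] [[0.008, -1.0, -0.011], [-0.994, -0.007, -0.106], [0.106, 0.012, -0.994]]
{'t': 0.1, 'q': [64.9835, 21.9879, 2.5113, 91.6412, -1.0263, 66.5315, -2.8587], 'qvel': [0.0008, -0.0986, 0.1576, -0.1697, -0.0349, 0.0516, 0.0032], 'joint_efforts': [0.0028, -43.4723, 1.0293, -25.0455, 0.0109, 0.0055, 0.0], 'tool_pos': [0.2159, -0.6126, 0.4034], 'orientation': [[0.9431, 0.3325, -0.0009], [0.3325, -0.9431, 0.0022], [-0.0001, -0.0024, -1.0]], 'contact_force': [-1.4047, 0.0869, -0.1912], 'ft_torque': [0.0267, 0.0348, -0.0274], 'grip_force': 0.0, 'gripper_width': 0.0853}
```

View pics/scene0.png

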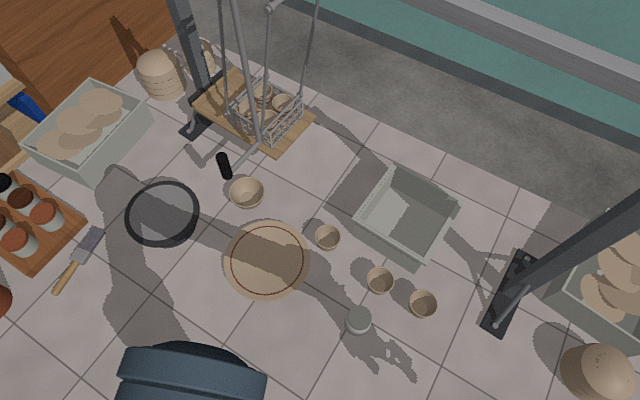

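View pics/top0.png

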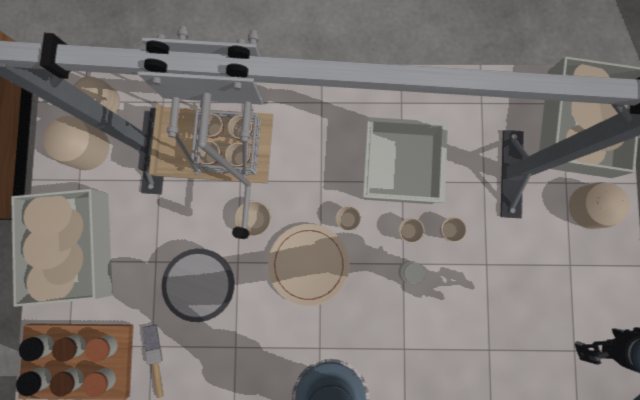

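Scene: black grip about (224,166), tub around (405,215). Top: grip about (240,232), tub rim about (365–446,118–202), shelf's free edge near column 272. A zoomed composite will help me pick the points.

```bash
python3 - <<'E'
from h import *
s=load('scene0')['pixels'];t=load('top0')['pixels']
def c(im,x,y,w,h,k): return cv2.resize(im[y:y+h,x:x+w],None,fx=k,fy=k,interpolation=cv2.INTER_CUBIC)
a=np.hstack([c(s,345,155,130,100,3),c(t,355,110,130,100,3)])
b=np.hstack([c(s,190,135,130,75,3),c(t,190,180,130,75,3)])
cv2.imwrite('pics/c0.png',np.vstack([a,b]))
for n,im,(x,y,w,h) in(('scene',s,(205,140,40,50)),('top',t,(225,215,30,30))):
    m=(im[y:y+h,x:x+w].max(2)<45).astype(np.uint8)
    k,l,st,ce=cv2.connectedComponentsWithStats(m)
    i=1+st[1:,4].argmax();print(n,st[i]+[x,y,0,0,0],ce[i]+[x,y]);p=np.argwhere(l==i)[:,::-1]+[x,y]
    print(cv2.minAreaRect(p.astype(np.float32)))
E
```

```text
scene [216 152  16  28 274] [223.84306569 165.11678832]
((223.9500274658203, 165.35000610351562), (27.828041076660156, 10.435516357421875), 71.56504821777344)
top [233 228  16  10 129] [240.17829457 232.53488372]
((240.5, 232.5), (9.0, 15.0), 90.0)
```

View pics/c0.png

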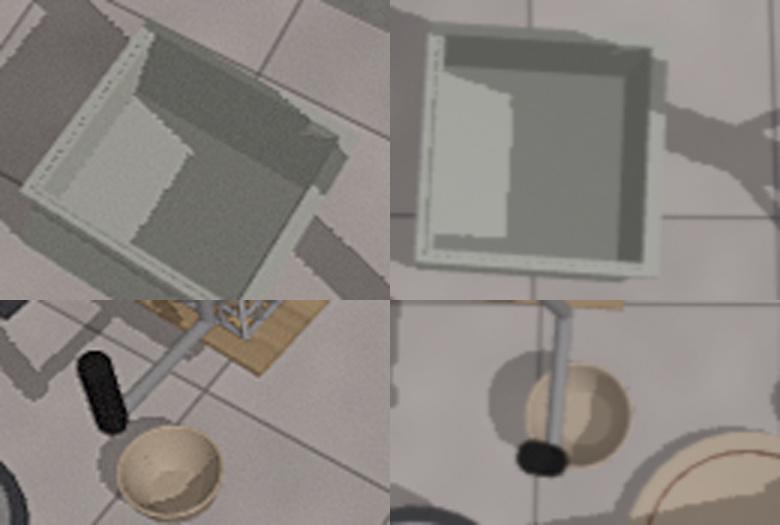

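The crops show the tub rim clearly in both views, and the grip free above the bowl. Next I get the rail direction, tub and grip positions.

```bash
python3 - <<'E'
from h import *
S=load('scene0');T=load('top0')
g=cv2.cvtColor(T['pixels'],cv2.COLOR_BGR2GRAY).astype(float)
# rail: bright band -> upper/lower edges per column
U=[];L=[];
for u in range(280,540):
    c=cv2.GaussianBlur(g[40:115,u:u+1],(1,3),0)[:,0];d=np.diff(c)
    y0=int(58+(u-280)*0.10)-40
    w=d[max(0,y0-5):y0+40]
    U.append((u,40+d[y0-10:y0+12].argmax()+y0-10+.5) if 0 else (u,0))
ed=cv2.Canny(T['pixels'],60,150)
ls=cv2.HoughLinesP(ed[30:120,260:640],1,np.pi/720,60,minLineLength=150,maxLineGap=15)
for l in ls[:,0]:
    a=l[:2]+[260,30];b=l[2:]+[260,30]
    o,d1=ray(T,*a);_,d2=ray(T,*b);n=np.cross(d1,d2);v=np.cross(n,[0,0,1]);v/=np.linalg.norm(v);v*=np.sign(v[1])
    print('rail',a,b,'yaw',np.degrees(np.arctan2(-v[0],v[1])).round(2),onz(T,*a,.67).round(3),onz(T,*b,.67).round(3))
print('grip',tri([ray(S,223.9,165.3),ray(T,240.5,232.5)]))
cor={'LB':(368,121),'RB':(446.7,125.5),'RF':(444.3,201.7),'LF':(363.7,197)}
for k,p in cor.items(): 
    X=onz(T,*p,.112);print(k,X.round(4),proj(S,X).round(1))
print('tri LF',tri([ray(S,352.3,217.7),ray(T,363.7,197)]))
for z in(.2,.255,.285):print(z,onz(T,240.5,232.5,z).round(4),onz(S,223.9,165.3,z).round(4))
# shelf free edge (wood) in top
hsv=cv2.cvtColor(T['pixels'],cv2.COLOR_BGR2HSV);
m=((hsv[...,0]>8)&(hsv[...,0]<22)&(hsv[...,1]>80)).astype(np.uint8)
for v in range(120,180,8):
    xs=np.where(m[v,255:290])[0]
    if len(xs):print(v,255+xs.max(),onz(T,255+xs.max()+.5,v,.1415).round(4))
E
```

```text
rail [355 102] [529 102] yaw 0.27 [ 0.635 -0.026  0.67 ] [ 0.636 -0.286  0.67 ]
rail [260  75] [639  98] yaw -3.36 [0.676 0.117 0.67 ] [ 0.643 -0.449  0.67 ]
rail [271  83] [632 105] yaw -3.36 [0.664 0.1   0.67 ] [ 0.632 -0.438  0.67 ]
rail [320 104] [508 105] yaw -0.04 [0.632 0.026 0.67 ] [ 0.631 -0.254  0.67 ]
rail [260  56] [413  65] yaw -3.3 [0.706 0.118 0.67 ] [ 0.693 -0.114  0.67 ]
rail [260  82] [497  96] yaw -3.25 [0.665 0.117 0.67 ] [ 0.645 -0.239  0.67 ]
rail [265  76] [626  98] yaw -3.38 [0.675 0.11  0.67 ] [ 0.643 -0.43   0.67 ]
grip (array([0.45560101, 0.21935109, 0.24929903]), [np.float64(0.0002529709639733194), np.float64(0.0002529709639733417)])
LB [ 0.7708 -0.0984  0.112 ] [392.1 164.2]
RB [ 0.7592 -0.3144  0.112 ] [462.6 203.1]
RF [ 0.5485 -0.3035  0.112 ] [426.2 264.6]
LF [ 0.5597 -0.0862  0.112 ] [351.6 219. ]
tri LF (array([ 0.55934843, -0.0864608 ,  0.12005106]), [np.float64(0.0011101105752245018), np.float64(0.001110110575224505)])
0.2 [0.4574 0.2288 0.2   ] [0.4771 0.2477 0.2   ]
0.255 [0.4552 0.2185 0.255 ] [0.4533 0.2159 0.255 ]
0.285 [0.454  0.2128 0.285 ] [0.4403 0.1985 0.285 ]
```

```bash
python3 - <<'E'
from h import *
S=load('scene0');T=load('top0')
a=np.radians(-3.36);Y=np.array([-np.sin(a),np.cos(a),0]);X=np.array([np.cos(a),np.sin(a),0])
g=cv2.GaussianBlur(cv2.cvtColor(T['pixels'],cv2.COLOR_BGR2GRAY),(3,3),0).astype(float)
def prof(v,u0,u1):
    d=np.diff(g[v,u0:u1]); i=np.argsort(-abs(d))[:4]; return [(int(u0+k),int(d[k])) for k in sorted(i)]
for v in range(135,200,10): print(v,'L',prof(v,355,380),'R',prof(v,430,455),'shelf',prof(v,258,285) if v<182 else '')
for nm,p in(('grip',tri([ray(S,223.9,165.3),ray(T,240.5,232.5)])[0]),):
    print(nm,'s',p@Y,'x',p@X)
for u,v in((447,135),(446,165),(445,190)): print('Rrim',onz(T,u,v,.112)@Y)
for u,v in((366.5,135),(365,165),(364,190)): print('Lbase',onz(T,u,v,0)@Y,'asrim',onz(T,u,v,.112)@Y)
for u in(272,273):print('shelf',onz(T,u,150,.1415)@Y)
E
```

```text
135 L [(365, 12), (366, 18), (367, 9), (376, -8)] R [(441, 11), (445, 9), (446, 13), (447, 12)] shelf [(258, 5), (270, 7), (271, 9), (272, 5)]
145 L [(364, 7), (365, 16), (366, 14), (370, 8)] R [(431, -8), (432, -12), (440, 10), (441, 10)] shelf [(258, 6), (269, 7), (270, 11), (271, 6)]
155 L [(364, 17), (365, 19), (366, 6), (369, 6)] R [(439, 16), (440, 26), (441, 19), (446, -16)] shelf [(258, 3), (268, 9), (269, 14), (270, 9)]
165 L [(363, 10), (364, 17), (365, 11), (369, 8)] R [(431, -11), (439, 25), (440, 26), (441, 10)] shelf [(267, 5), (268, 9), (269, 10), (270, 4)]
175 L [(362, 7), (363, 17), (364, 16), (368, 7)] R [(431, -11), (438, 14), (439, 26), (440, 21)] shelf [(266, 4), (267, 10), (268, 11), (269, 5)]
185 L [(362, 13), (363, 16), (364, 9), (367, 7)] R [(430, -12), (438, 21), (439, 25), (440, 15)] shelf 
195 L [(361, 7), (362, 15), (363, 16), (364, 4)] R [(430, -12), (437, 12), (438, 25), (439, 23)] shelf 
grip s 0.2456765489358468 x 0.441961775805595
Rrim -0.2711646166686632
Rrim -0.27158623009384686
Rrim -0.27148437717876184
Lbase -0.059634536267785566 asrim -0.05117790647332491
Lbase -0.06031850425393856 asrim -0.051804227517625465
Lbase -0.06161902103598512 asrim -0.052995132714289975
shelf 0.20093667441683344
shelf 0.19826168024652144
```

Emit:
send_rows(
  rows="2.5 2.5 1.5 0 0 0; 2.5 2.5 1.5 0 0 -0.05; 2.5 2.5 1.5 0 0 -0.05; 2.5 3 1 0 0 -0.05; 2.5 3 1 0 0 -0.05; 2.5 3 1 0 0 -0.05; 2.5 3 0 0 0 -0.05; 1.5 3.5 0 0 0 -0.05",
  grip=1,
)

```text
t: 0.77
tool_pos: [0.4083, -0.3813, 0.4802]
orientation: [[1.0, -0.012, 0.002], [-0.012, -1.0, -0.001], [0.002, 0.001, -1.0]]
contact_force: [0.2, 0.1, -0.4]
gripper_width: 0.0853
grip_force: 0.0
```

Emit:
send_rows(
  rows="0.5 4 0 0 0 -0.05; 0.5 4 0 0 0 0; 0.5 4 0 0 0 0; 0.5 4 0 0 0 0; 0 2 0 0 0 0; 0 0 0 0 0 0",
)

```text
t: 1.27
tool_pos: [0.4269, -0.1966, 0.4793]
orientation: [[0.999, -0.051, -0.001], [-0.051, -0.999, 0.002], [-0.001, -0.002, -1.0]]
contact_force: [-0.1, 1.0, -1.1]
gripper_width: 0.0853
grip_force: 0.0
```

```bash
python3 - <<'E'
from h import *
S=load('scene0');T=load('top0')
a=np.radians(-3.36);Y=np.array([-np.sin(a),np.cos(a),0])
for u,z in((440.5,.112),(447,.112),(431.5,.005),(364.8,.112),(364.8,0),(369.5,.112),(373,.112)):print(u,z,onz(T,u,165,z)@Y)
im=snap('wrist','w0');print(im['fovy'],im['cx'],im['cy'],(-im['R'].T@im['t']).round(3),observe()['tool_pos'])
s=S['pixels'][150:275,340:475];w=im['pixels']
cv2.imwrite('pics/c1.png',np.vstack([cv2.resize(s,(540,500),interpolation=cv2.INTER_CUBIC)]))
E
```

```text
440.5 0.112 -0.2566910351499403
447 0.112 -0.2742940056820392
431.5 0.005 -0.2563143896239034
364.8 0.112 -0.05126044802036017
364.8 0 -0.059724674985322544
369.5 0.112 -0.06403782058719641
373 0.112 -0.07355092399185809
65.70646984690485 315.124564077011 203.56665917110794 [ 0.504 -0.201  0.448] [ 0.42638516 -0.19989285  0.47941935]
```

View pics/w0.png

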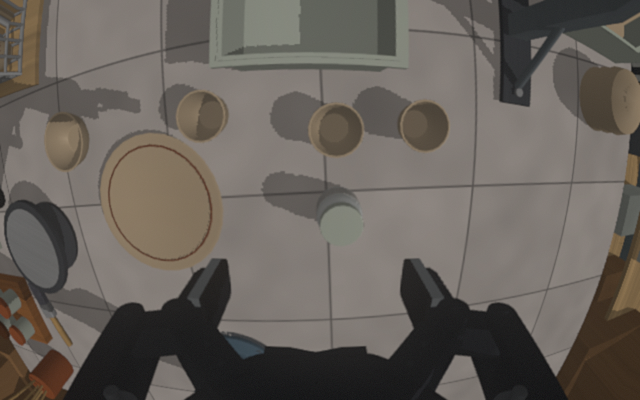

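View pics/c1.png

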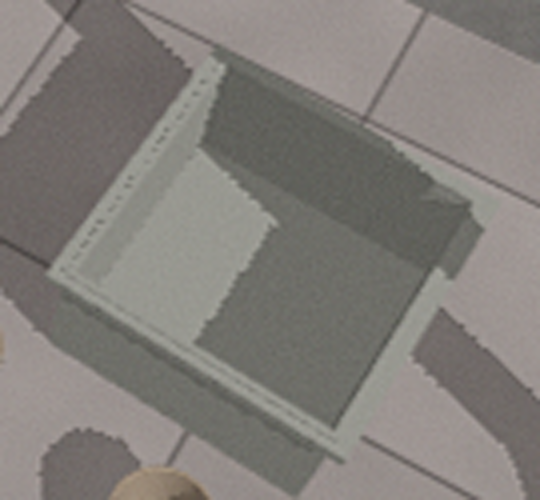

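The tub has a 10 mm outward lip, visible in both views. Its inner and outer edges agree on a middle at rail coordinate −0.1615. The grip is at 0.2457, so it must travel 407 mm.

Emit:
send_rows(
  rows="0.3 4 0 0 0 -0.008; 0.3 4 0 0 0 0; 0.3 4 0 0 0 0; 0.3 4 0 0 0 0; 0.3 4 0 0 0 0; 0.3 4 0 0 0 0; 0.3 4 0 0 0 0; 0.3 4 0 0 0 0",
)

```text
t: 1.98
tool_pos: [0.4505, 0.1168, 0.4796]
orientation: [[0.997, -0.073, 0.001], [-0.073, -0.997, -0.001], [0.001, 0.001, -1.0]]
contact_force: [0.4, -0.5, 0.4]
gripper_width: 0.0854
grip_force: 0.0
```

Emit:
send_rows(
  rows="0.3 4 0 0 0 0; 0.2 4 0 0 0 0; 0 1.9 0 0 0 0; 0 0 0 0 0 0; 0 0 0 0 0 0",
)

```text
t: 2.4
tool_pos: [0.4557, 0.2157, 0.4792]
orientation: [[0.998, -0.068, -0.001], [-0.068, -0.998, -0.0], [-0.001, 0.0, -1.0]]
contact_force: [0.2, -0.7, -0.1]
gripper_width: 0.0854
grip_force: 0.0
```

```bash
python3 - <<'E'
from h import *
snap('wrist','w1');im=snap('scene','s1');s=observe();print(s['tool_pos'],s['orientation'])
cv2.imwrite('pics/c2.png',np.hstack([cv2.imread('pics/w1.png')[:,100:500],im['pixels'][:,100:500]]))
E
```

```text
[0.45615575 0.21350593 0.47908277] [[ 9.97332582e-01 -7.29874512e-02 -7.43316852e-04]
 [-7.29884514e-02 -9.97331773e-01 -1.42148561e-03]
 [-6.37582902e-04  1.47194746e-03 -9.99998713e-01]]
```

View pics/c2.png

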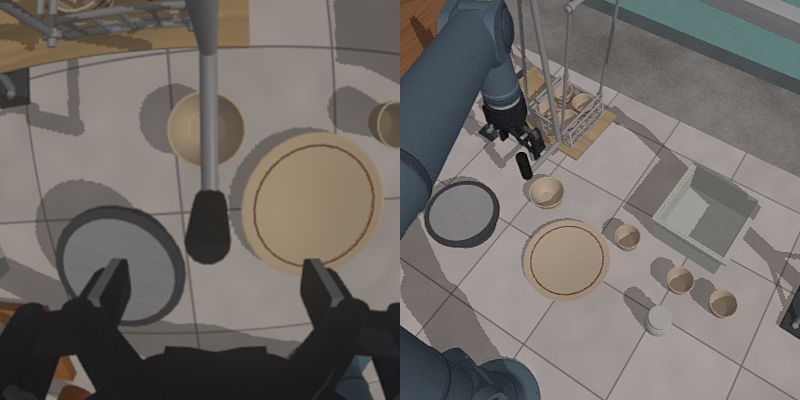

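The grip stands between the open fingers in the wrist view (grip about (208,225) in the crop, fingers about 120 and 315). I descend and close.

Emit:
send_rows(
  rows="0 0.5 -1.5 0 0 0.015; 0 0 -1.8 0 0 0; 0 0 -1.8 0 0 0; 0 0 -1.8 0 0 0; 0 0 0 0 0 0; 0 0 0 0 0 0",
)

```text
t: 3.0
tool_pos: [0.4555, 0.2185, 0.4097]
orientation: [[0.998, -0.058, -0.002], [-0.058, -0.998, -0.002], [-0.002, 0.002, -1.0]]
contact_force: [0.3, -0.1, 0.3]
gripper_width: 0.0855
grip_force: 0.0
```

```bash
python3 - <<'E'
from h import *
s=observe();print(s['tool_pos'],s['orientation'][:2],s['contact_force'])
E
```

```text
[0.45547476 0.21851524 0.40970042] [[ 0.99831625 -0.05795528 -0.00241776]
 [-0.0579598  -0.99831722 -0.00184302]] [ 0.34661032 -0.12571566  0.34435555]
```

Emit:
send_rows(
  rows="0 0 0 0 0 0; 0 0 0 0 0 0; 0 0 0 0 0 0; 0 0 0 0 0 0; 0 0 0 0 0 0; 0 0 0 0 0 0; 0 0 0 0 0 0; 0 0 0 0 0 0",
  grip=-1,
)

```text
t: 3.67
tool_pos: [0.4553, 0.221, 0.4117]
orientation: [[0.999, -0.054, 0.001], [-0.054, -0.999, -0.0], [0.001, 0.0, -1.0]]
contact_force: [-1.8, -1.6, 5.2]
gripper_width: 0.0264
grip_force: 59.0
```

```bash
python3 - <<'E'
from h import *
Y=np.array([.0586,.9983,0]);X=np.array([.9983,-.0586,0])
im=snap('scene','s2');snap('top','t2')
s=observe();print(s['t'],s['tool_pos'],s['tool_pos']@Y,s['tool_pos']@X,s['contact_force'],s['gripper_width'],s['grip_force'])
E
```

```text
3.7667 [0.45530499 0.22101021 0.41168381] 0.24731536763463 0.4415797689141199 [ 0.01259554 -1.90132827  5.13308065] 0.02655894277122883 58.99965226650238
```

Emit:
send_rows(
  rows="-0.018 -0.3 0 0 0 0; -0.035 -0.6 0 0 0 0; -0.059 -1 0 0 0 0; -0.059 -1 0 0 0 0; -0.059 -1 0 0 0 0; -0.059 -1 0 0 0 0; -0.059 -1 0 0 0 0; -0.059 -1 0 0 0 0",
)

```text
t: 4.43
tool_pos: [0.451, 0.1518, 0.4116]
orientation: [[0.999, -0.054, 0.002], [-0.054, -0.999, 0.002], [0.002, -0.002, -1.0]]
contact_force: [-0.3, 3.3, 5.1]
gripper_width: 0.0269
grip_force: 59.5
```

```bash
python3 - <<'E'
from h import *
Y=np.array([.0586,.9983,0]);X=np.array([.9983,-.0586,0])
for i in range(3):
    s=observe();p=s['tool_pos'];print(s['t'],p,p@Y,p@X,s['contact_force'],s['gripper_width']);snap('scene',f's3{i}')
E
```

```text
4.4333 [0.45103755 0.15180879 0.41164136] 0.1779815148253465 0.4413747914743168 [-0.25361381  3.33310908  5.08424883] 0.02690406732994734
4.4833 [0.45112873 0.14918035 0.41161844] 0.17536288622242877 0.4416198384253072 [-2.52749332 -0.75232056  8.77018327] 0.02658845758844214
4.5333 [0.45115625 0.14945838 0.41163682] 0.17564205971523061 0.4416310271366027 [-2.52382954 -2.00384178  8.27995909] 0.02641948857283323
```

```bash
cat > plan.py <<'E'
import numpy as np
from scipy.optimize import lsq_linear
W=2*np.pi/1.27;dt=1/12
def resid(d,rel,n0=0,r0=.072,sub=40):
    # d: steps (m, toward -y) ; rel: travelled distance at release ; returns r,rdot end, max|r|, trace
    c=np.concatenate([[0],np.cumsum(d)]);t=np.arange(len(c))*dt
    tr=np.interp(rel,c,t); tt=np.linspace(tr,t[-1],2000);h=tt[1]-tt[0];cc=-np.interp(tt,t,c)
    # basket b: bdd=-W2(b-c)
    b=cc[0]+r0;v=(cc[1]-cc[0])/h;m=0
    for k in range(len(tt)-1):
        v-=h*W*W*(b-cc[k]);b+=h*v;m=max(m,abs(b-cc[k+1]))
    return b-cc[-1],v,m
E
cat > p1.py <<'E'
from plan import *
lead=[.004,.009,.012,.012]
tot=.237
best=None
for N in range(14,26):
    def f(d):
        o=[]
        for rel in(.016,.0205,.025):
            a=resid(np.r_[lead,d],rel); o+=[a[0],a[1]/W]
        return np.array(o)
    z=np.zeros(N)+1e-6;f0=f(z);J=np.array([(f(z+np.eye(N)[i]*.001)-f0)/.001 for i in range(N)]).T
    D=np.diff(np.r_[np.zeros((1,N)),np.eye(N),np.zeros((1,N))],axis=0);e=np.zeros(N+1);e[0]=-.012
    A=np.vstack([J*10,np.ones((1,N))*100,D*.5]);y=np.r_[-f0*10,[100*(tot-sum(lead))],-e*.5*1]
    s=lsq_linear(A,y,(0,.022));d=s.x
    rr=np.r_[lead,np.round(d,3)]
    print(N,[tuple(np.round(np.array(resid(rr,q))*1000).astype(int)) for q in(.016,.0205,.025)],(rr*100).round(1).tolist(),rr.sum().round(3))
E
python3 p1.py
```

```text
14 [(np.int64(-1), np.int64(-51), np.int64(72)), (np.int64(1), np.int64(3), np.int64(72)), (np.int64(1), np.int64(58), np.int64(72))] [0.4, 0.9, 1.2, 1.2, 1.1, 1.4, 1.8, 2.2, 2.2, 2.2, 2.2, 2.2, 2.0, 1.5, 0.8, 0.3, 0.0, 0.0] 0.236
15 [(np.int64(-5), np.int64(-46), np.int64(72)), (np.int64(1), np.int64(1), np.int64(72)), (np.int64(5), np.int64(52), np.int64(72))] [0.4, 0.9, 1.2, 1.2, 1.1, 1.4, 1.8, 2.2, 2.2, 2.2, 2.2, 2.2, 2.0, 1.5, 0.8, 0.3, 0.0, 0.0, 0.0] 0.236
16 [(np.int64(-8), np.int64(-33), np.int64(72)), (np.int64(1), np.int64(-1), np.int64(72)), (np.int64(9), np.int64(37), np.int64(72))] [0.4, 0.9, 1.2, 1.2, 1.1, 1.4, 1.8, 2.2, 2.2, 2.2, 2.2, 2.2, 2.0, 1.5, 0.8, 0.3, 0.0, 0.0, 0.0, 0.0] 0.236
17 [(np.int64(-10), np.int64(-14), np.int64(72)), (np.int64(1), np.int64(-3), np.int64(72)), (np.int64(11), np.int64(16), np.int64(72))] [0.4, 0.9, 1.2, 1.2, 1.1, 1.4, 1.8, 2.2, 2.2, 2.2, 2.2, 2.2, 2.0, 1.5, 0.8, 0.3, 0.0, 0.0, 0.0, 0.0, 0.0] 0.236
18 [(np.int64(-10), np.int64(7), np.int64(72)), (np.int64(1), np.int64(-4), np.int64(72)), (np.int64(12), np.int64(-8), np.int64(72))] [0.4, 0
[... 1318 characters left out ...]
1.2, 1.2, 1.2, 1.3, 1.5, 1.7, 1.9, 2.0, 2.0, 1.9, 1.6, 1.3, 0.9, 0.5, 0.2, 0.0, 0.0, 0.0, 0.0, 0.1, 0.3, 0.4, 0.5, 0.5, 0.3] 0.238
24 [(np.int64(10), np.int64(27), np.int64(72)), (np.int64(0), np.int64(3), np.int64(72)), (np.int64(-10), np.int64(-29), np.int64(72))] [0.4, 0.9, 1.2, 1.2, 1.2, 1.2, 1.4, 1.6, 1.8, 1.9, 1.9, 1.7, 1.5, 1.2, 0.8, 0.5, 0.2, 0.0, 0.0, 0.0, 0.0, 0.2, 0.3, 0.5, 0.6, 0.6, 0.5, 0.3] 0.236
25 [(np.int64(12), np.int64(2), np.int64(72)), (np.int64(1), np.int64(0), np.int64(72)), (np.int64(-10), np.int64(-11), np.int64(72))] [0.4, 0.9, 1.2, 1.2, 1.2, 1.2, 1.4, 1.5, 1.6, 1.7, 1.7, 1.6, 1.4, 1.1, 0.7, 0.4, 0.2, 0.0, 0.0, 0.0, 0.1, 0.2, 0.4, 0.6, 0.7, 0.8, 0.7, 0.5, 0.3] 0.237
```

Emit:
send_rows(
  rows="-0.029 -0.5 0 0 0 0; -0.059 -1 0 0 0 0; -0.076 -1.3 0 0 0 0; -0.082 -1.4 0 0 0 0; -0.082 -1.4 0 0 0 0; -0.059 -1 0 0 0 0; -0.041 -0.7 0 0 0 0; -0.012 -0.2 0 0 0 0",
)

```text
t: 5.25
tool_pos: [0.4466, 0.0753, 0.4116]
orientation: [[0.998, -0.056, 0.001], [-0.056, -0.998, -0.0], [0.001, -0.0, -1.0]]
contact_force: [-1.3, 2.7, 6.3]
gripper_width: 0.0262
grip_force: 59.6
```

Emit:
send_rows(
  rows="-0.023 -0.4 0 0 0 0; -0.059 -1 0 0 0 0; -0.07 -1.2 0 0 0 0; -0.07 -1.2 0 0 0 0; -0.07 -1.2 0 0 0 0; -0.07 -1.2 0 0 0 0; -0.065 -1.1 0 0 0 0; -0.082 -1.4 0 0 0 0",
)

```text
t: 5.92
tool_pos: [0.4413, -0.01, 0.4116]
orientation: [[0.999, -0.053, 0.001], [-0.053, -0.999, 0.001], [0.001, -0.001, -1.0]]
contact_force: [-0.3, 3.5, 6.0]
gripper_width: 0.0264
grip_force: 59.6
```

Emit:
send_rows(
  rows="-0.106 -1.8 0 0 0 0; -0.129 -2.2 0 0 0 0; -0.129 -2.2 0 0 0 0; -0.129 -2.2 0 0 0 0; -0.129 -2.2 0 0 0 0; -0.129 -2.2 0 0 0 0; -0.117 -2 0 0 0 0; -0.088 -1.5 0 0 0 0",
)

```text
t: 6.58
tool_pos: [0.4312, -0.1757, 0.4116]
orientation: [[0.998, -0.057, 0.001], [-0.057, -0.998, -0.001], [0.002, 0.001, -1.0]]
contact_force: [0.2, 1.6, 7.1]
gripper_width: 0.0267
grip_force: 59.6
```

Emit:
send_rows(
  rows="-0.047 -0.8 0 0 0 0; -0.023 -0.4 0 0 0 0",
)

```text
t: 6.75
tool_pos: [0.4306, -0.1876, 0.4116]
orientation: [[0.998, -0.057, 0.001], [-0.057, -0.998, -0.001], [0.001, 0.001, -1.0]]
contact_force: [0.1, 2.0, 6.3]
gripper_width: 0.0264
grip_force: 59.6
```

```bash
python3 - <<'E'
from h import *
Y=np.array([.0586,.9983,0]);X=np.array([.9983,-.0586,0])
for i in range(28):
    s=observe();p=s['tool_pos']
    if i in(0,3,27):print(s['t'],p,p@Y,p@X,s['contact_force'],s['gripper_width'])
    snap('scene' ,f'a{i:02d}')
    json.dump([s['t'],float(p@Y)],open(f'pics/a{i:02d}.json','w'))
a=load('a00')['pixels'];b=load('a12')['pixels']
cv2.imwrite('pics/c3.png',np.hstack([a[:,200:600],b[:,200:600]]))
E
```

```text
6.75 [ 0.43057339 -0.18757853  0.41163386] -0.16202804593025502 0.44083351846708185 [0.08610089 2.04760065 6.34789581] 0.02636175926649616
6.9 [ 0.43054388 -0.18751042  0.41162501] -0.16196177828492586 0.4408000646039105 [ 0.97677341 -2.16876127  5.4501315 ] 0.02704714354227069
8.1 [ 0.43055529 -0.18718787  0.41163167] -0.16163911563313527 0.4407925534288664 [-0.17071616 -2.47792377  5.15607253] 0.026651093072951732
```

View pics/c3.png

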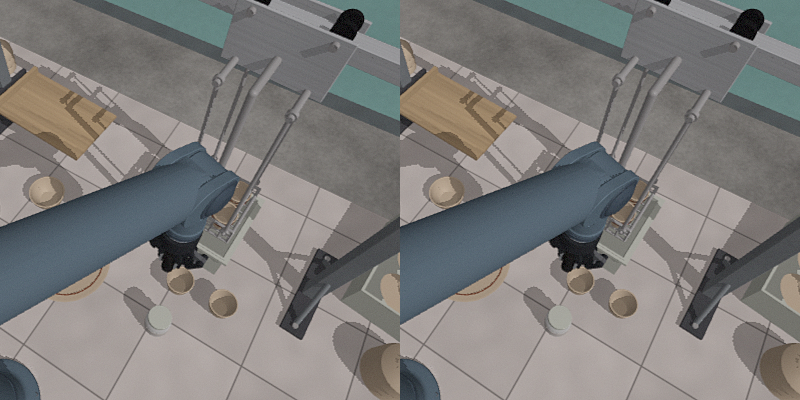

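Off the shelf and over the tub (basket about (440,205) full-frame), with little visible swing. I measure it by optical flow on the pictures taken.

```bash
cat > flow.py <<'E'
from h import *
import sys
def analyse(tag,n,box=(425,175,470,245),ex=None):
    G=[cv2.cvtColor(load(f'{tag}{i:02d}')['pixels'],cv2.COLOR_BGR2GRAY) for i in range(n)]
    t=np.array([json.load(open(f'pics/{tag}{i:02d}.json'))[0] for i in range(n)])
    m=np.zeros_like(G[0]);x0,y0,x1,y1=box;m[y0:y1,x0:x1]=255
    p=cv2.goodFeaturesToTrack(G[0],60,.02,3,mask=m)
    Q=[];ok=np.ones(len(p),bool)
    for g in G:
        q,st,_=cv2.calcOpticalFlowPyrLK(G[0],g,p,None,winSize=(9,9));ok&=st[:,0]>0;Q.append(q[:,0])
    Q=np.array(Q)[:,ok];im=load(f'{tag}00');Y=np.array([.0586,.9983,0])
    out=[]
    for k in range(Q.shape[1]):
        P=np.array([onz(im,*q,.17)@Y for q in Q[:,k]]) # along-rail motion at basket height
        w=2*np.pi/1.27;A=np.c_[np.cos(w*(t-t[-1])),np.sin(w*(t-t[-1])),np.ones(n)]
        c,_,_,_=np.linalg.lstsq(A,P,rcond=None);r=np.std(A@c-P)
        out.append((np.hypot(c[0],c[1]),c[0],c[1],c[2],r,*Q[0,k]))
    o=np.array(out);o=o[np.argsort(-o[:,0])];return o,t
if __name__=='__main__':
    o,t=analyse(sys.argv[1],int(sys.argv[2]));np.set_printoptions(suppress=True,precision=4,linewidth=150)
    print(t[-1]);print(o[:25])
E
python3 flow.py a 28
```

```text
8.1
[[  0.0039  -0.0039  -0.0002  -0.2434   0.0001 459.     193.    ]
 [  0.0039  -0.0039  -0.0001  -0.2356   0.0001 454.     195.    ]
 [  0.0038  -0.0038  -0.0001  -0.2313   0.0001 455.     190.    ]
 [  0.0038  -0.0038  -0.0001  -0.2403   0.0001 452.     202.    ]
 [  0.0038  -0.0038  -0.0001  -0.2314   0.0001 437.     219.    ]
 [  0.0038  -0.0038  -0.0002  -0.2403   0.0001 460.     189.    ]
 [  0.0038  -0.0038  -0.0001  -0.231    0.0001 428.     233.    ]
 [  0.0038  -0.0037  -0.0001  -0.2417   0.0002 455.     198.    ]
 [  0.0037  -0.0037  -0.0002  -0.2297   0.0001 438.     216.    ]
 [  0.0037  -0.0037  -0.0002  -0.2298   0.0001 448.     200.    ]
 [  0.0037  -0.0037  -0.0001  -0.2269   0.0001 429.     228.    ]
 [  0.0037  -0.0037  -0.0002  -0.2291   0.0001 432.     225.    ]
 [  0.0036  -0.0036  -0.0002  -0.2301   0.0001 440.     213.    ]
 [  0.0036  -0.0036  -0.0001  -0.2327   0.0001 425.     239.    ]
 [  0.0036  -0.0036  -0.0002  -0.2281   0.0001 444.     205.    ]
 [  0.0036  -0.0036  -0.0001  -0.2265   0.0001 452.     191.    ]
 [  0.0036  -0.0036  -0.0002  -0.2242   0.0001 432.     221.    ]
 [  0.0035  -0.0035  -0.0002  -0.2291   0.0001 457.     185.    ]
 [  0.0035  -0.0035  -0.0002  -0.2265   0.0002 445.     202.    ]
 [  0.0034  -0.0034  -0.0002  -0.2258   0.0001 461.     176.    ]
 [  0.0033  -0.0033  -0.0002  -0.2106   0.0002 436.     204.    ]
 [  0.0033  -0.0033  -0.0001  -0.2126   0.0001 435.     207.    ]
 [  0.0033  -0.0033  -0.0002  -0.2257   0.0001 459.     179.    ]
 [  0.0032  -0.0032  -0.0002  -0.213    0.0001 439.     201.    ]
 [  0.003   -0.003   -0.0001  -0.2482   0.0002 456.     201.    ]]
```

The remaining swing is only 3.8 mm (about 19 mm/s). I hold for the three seconds, then let go.

Emit:
send_rows(
  rows="0 0 0 0 0 0; 0 0 0 0 0 0; 0 0 0 0 0 0; 0 0 0 0 0 0; 0 0 0 0 0 0; 0 0 0 0 0 0; 0 0 0 0 0 0; 0 0 0 0 0 0",
)

```text
t: 8.82
tool_pos: [0.4306, -0.1872, 0.4117]
orientation: [[0.998, -0.056, 0.001], [-0.056, -0.998, -0.002], [0.002, 0.002, -1.0]]
contact_force: [-0.4, -1.9, 5.3]
gripper_width: 0.0269
grip_force: 59.5
```

Emit:
send_rows(
  rows="0 0 0 0 0 0; 0 0 0 0 0 0; 0 0 0 0 0 0; 0 0 0 0 0 0; 0 0 0 0 0 0; 0 0 0 0 0 0; 0 0 0 0 0 0; 0 0 0 0 0 0",
)

```text
t: 9.48
tool_pos: [0.4306, -0.1872, 0.4116]
orientation: [[0.998, -0.056, 0.001], [-0.056, -0.998, -0.002], [0.002, 0.002, -1.0]]
contact_force: [0.8, -1.3, 5.0]
gripper_width: 0.0267
grip_force: 59.5
```

Emit:
send_rows(
  rows="0 0 0 0 0 0; 0 0 0 0 0 0; 0 0 0 0 0 0; 0 0 0 0 0 0; 0 0 0 0 0 0; 0 0 0 0 0 0; 0 0 0 0 0 0; 0 0 0 0 0 0",
)

```text
t: 10.15
tool_pos: [0.4305, -0.1872, 0.4116]
orientation: [[0.998, -0.056, 0.001], [-0.056, -0.998, -0.002], [0.002, 0.002, -1.0]]
contact_force: [-0.3, -2.3, 5.0]
gripper_width: 0.0269
grip_force: 59.5
```

Emit:
send_rows(
  rows="0 0 0 0 0 0; 0 0 0 0 0 0; 0 0 0 0 0 0; 0 0 0 0 0 0; 0 0 0 0 0 0; 0 0 0 0 0 0; 0 0 0 0 0 0; 0 0 0 0 0 0",
  grip=1,
)

```text
t: 10.82
tool_pos: [0.4312, -0.185, 0.4106]
orientation: [[0.999, -0.054, -0.0], [-0.054, -0.999, 0.0], [-0.0, -0.0, -1.0]]
contact_force: [1.1, 0.1, -0.5]
gripper_width: 0.0858
grip_force: 0.0
```

Emit:
send_rows(
  rows="0 0 0.5 0 0 0; 0 0 1 0 0 0; 0 0 1.5 0 0 0; 0 0 1.5 0 0 0; 0 0 1.5 0 0 0; 0 0 1.5 0 0 0; 0 0 0.5 0 0 0; 0 0 0 0 0 0",
)

```text
t: 11.48
tool_pos: [0.4318, -0.1851, 0.4932]
orientation: [[0.999, -0.054, 0.004], [-0.054, -0.999, -0.002], [0.005, 0.002, -1.0]]
contact_force: [-0.6, 0.9, 0.1]
gripper_width: 0.0852
grip_force: 0.0
```

```bash
python3 - <<'E'
from h import *
Y=np.array([.0586,.9983,0])
for i in range(28):
    s=observe();p=s['tool_pos'];snap('scene',f'b{i:02d}');json.dump([s['t'],float(p@Y)],open(f'pics/b{i:02d}.json','w'))
print(s['t'],p,s['contact_force'],s['gripper_width'])
T=snap('top','tb');S=load('b27')
g=np.hstack([T['pixels'][20:290,300:500],S['pixels'][20:290,350:550]]);cv2.imwrite('pics/c4.png',cv2.resize(g,None,fx=2,fy=2,interpolation=cv2.INTER_CUBIC))
from flow import analyse
o,t=analyse('b',28);print(o[:6].round(4))
E
```

```text
12.8333 [ 0.4312095  -0.18505504  0.49067021] [ 0.11069826 -0.40464698  0.14506338] 0.08542649488610421
[[ 3.600e-03 -0.000e+00 -3.600e-03 -1.964e-01  3.000e-04  4.260e+02
   2.050e+02]
 [ 3.400e-03 -1.000e-04 -3.400e-03 -1.891e-01  2.000e-04  4.270e+02
   1.980e+02]
 [ 3.400e-03 -0.000e+00 -3.400e-03 -1.982e-01  3.000e-04  4.300e+02
   2.000e+02]
 [ 3.400e-03 -0.000e+00 -3.400e-03 -2.400e-01  1.000e-04  4.580e+02
   1.880e+02]
 [ 3.400e-03 -0.000e+00 -3.400e-03 -2.394e-01  1.000e-04  4.540e+02
   1.940e+02]
 [ 3.400e-03 -0.000e+00 -3.400e-03 -2.443e-01  1.000e-04  4.570e+02
   1.930e+02]]
```

View pics/c4.png

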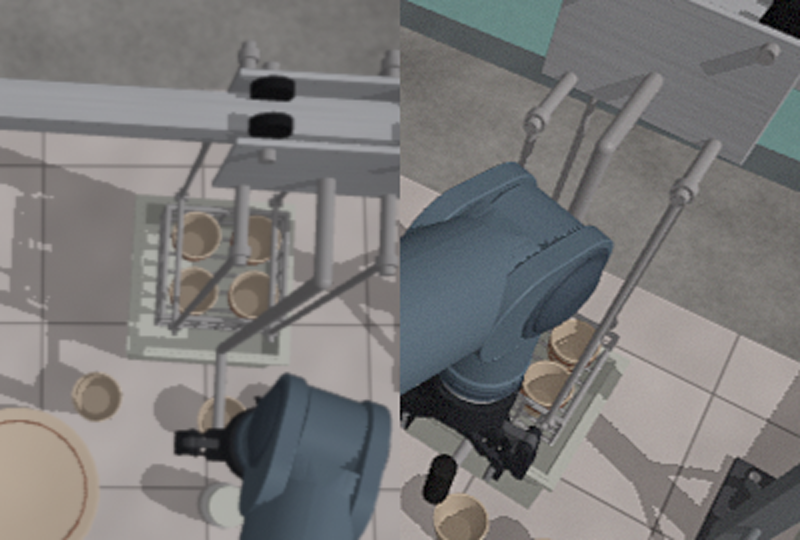

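```bash
python3 - <<'E'
from h import *
T=load('tb');Y=np.array([.0586,.9983,0])
for u in(379.5,380.5,381.5,443,444,445):print(u,(onz(T,u,152,.2)@Y).round(4))
# grip now in scene & expected place
S=load('b27');m=(S['pixels'].max(2)<45).astype(np.uint8)
k,l,st,ce=cv2.connectedComponentsWithStats(m)
for i in range(1,k):
    if st[i,4]>150 and 540<st[i,0]+0 <600: print(st[i],ce[i])
for i in range(1,k):
    if 555<=ce[i][0]+0<=585 or (560<ce[i][0]<580): pass
sel=[(st[i].tolist(),ce[i].round(1).tolist(),(onz(S,*ce[i],.247)@Y).round(4)) for i in range(1,k) if st[i,4]>100 and st[i,3]<40]
print(sel)
E
```

```text
379.5 -0.0799
380.5 -0.0824
381.5 -0.085
443 -0.2402
444 -0.2427
445 -0.2452
[([530, 9, 34, 31, 658], [548.3, 23.3], np.float64(-0.2075)), ([179, 114, 34, 27, 169], [197.0, 126.7], np.float64(0.3802)), ([0, 173, 12, 20, 170], [4.3, 181.6], np.float64(0.6297)), ([362, 247, 16, 25, 268], [369.4, 259.1], np.float64(-0.1614))]
```

Basket middle −0.1625 and grip −0.1614, against a tub middle of −0.1615. The swing is 3.4 mm, about 17 mm/s, so I hand in.

```bash
python3 -c "
from rig import hand_in;print(hand_in())"
```

```text
the job is handed in; nothing more can be done
None
```

The job is handed in: by the last measurements the basket hung within about 1 mm of the tub's middle, swinging only 3.4 mm (about 17 mm/s), with the grip let go and the arm clear; the hand-in call returned no verdict.

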